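Clip a glaze test tile into its jig

TASK

Push the square tile that lies in the jig's channel under the spring clip until it is fully home against the end stop: hold the clip's long thumb plate down with one fingertip so that its lip lifts, and keep it held while the other fingertip pushes the tile home. Then let the clip close on the tile and take the hand away. Only press and push: do not pick up or tip the tile, and leave the other things where they are.

Things in the scene. Friction and masses are not known exactly. Their poses are not given: they have to be found in the camera images.
- jig: Tile jig, fixed. Origin: table height, under the channel's centre line; x along the channel to its end stop, y across, z up. Plywood base x -110..90, y -103..112 mm, 12 thick. On it an aluminium channel x -100..72, open at -x: floor 24 mm above the table, 54 wide, between rails 8 mm high (y 27..33, both sides). A spring clip is hinged along its -y side.
- stop (a point): Middle of the foot of the end stop's face, at jig x 60, y 0, z 24 mm (channel floor). The stop is as wide as the channel and 8 mm high. The axes are those of the jig.
- clip (a joint): Turn of the spring clip (rad) about its hinge line, along jig x at y -38, z 27 mm. 0: at rest, lip down. 0.42: thumb plate pressed to its stop (about 4 to 10 N, more near the hinge). It springs back when let go. From 0.22 on the lip clears the tile; closed on the tile it reads about 0.19.
- plate_mid (a point): Middle of the steel thumb plate's top (moves with the clip). Plate 137 mm long (jig x -85..52), 3 thick. Fully pressed it is level, y -42..-84, top 28.5 mm above the table: 4.5 mm over the channel floor, so an equally long second fingertip is then low enough to push the tile. At rest its outer edge slants up to 47 mm. A fingertip may press anywhere and slide along it.
- lip (a point): Middle of the underside of the clip's lip (moves with the clip): a blunt steel foot, 16 mm along jig x (36..52), 4 mm across at y -4, on an arm that reaches over the -y rail. At rest 6 mm above the channel floor, where it blocks the tile; fully pressed 20 mm. The arm's top is 18 mm above the floor at rest, 32 mm pressed.
- tile: The square terracotta test tile to be clipped, 50 x 50 x 12 mm, about 60 g, lying flat in the channel, sides along the rails, short of the lip. Origin: centre of its underside. Fully home: origin at jig x 35 mm, front edge touching the stop.
- spare_tile: Bystander: spare square terracotta tile, 50 x 50 x 12 mm, lying flat on the jig's plywood base beside the channel (its underside 12 mm above the table). Origin: middle of the underside.
- table_tile: Bystander: spare square terracotta tile, 50 x 50 x 12 mm, lying flat on the table on the thumb-plate side of the jig. Origin: middle of the underside.
- jar_a: Bystander: glaze jar, 60 mm across, 75 mm tall, standing on the table. Origin: middle of the underside.
- jar_b: Bystander: glaze jar, 60 mm across, 75 mm tall, standing on the table. Origin: middle of the underside.
- cup: Bystander: open ceramic cup, 72 mm across, 85 mm tall, standing on the table beyond the jig. Origin: middle of the underside.
- brush: Bystander: brush 170 mm long lying on the table beyond the jig. Origin: on its underside.
- stamp: Bystander: turned wooden stamp, 36 mm across, 56 mm tall, standing on the table beside the near end of the jig. Origin: middle of the underside.
Mind the look-alikes: they are no part of the job. Leave any blue or grey look-alike of the tile alone.

How it is judged:
On the way, in this order (a step that is already met when the one before it is completed fails the run):
1. a fingertip holds the thumb plate down, the lip lifted, with the tile not yet under it (value of joint clip above 0.22 rad and contact force between the fingers and clip above 0.5 N and x of tile in the frame of jig below 0.014 m), for 0.1 s.
2. the tile is pushed home against the stop while the thumb plate is still held down (value of joint clip above 0.22 rad and contact force between the fingers and clip above 0.5 N and x of tile in the frame of jig above 0.032 m), for 0.1 s.
At the end, for the whole second after the job is handed in: The tile lies flat in the channel, at rest, its front edge within 3 mm of the stop, with the clip released and its lip pressing on the tile (clip joint between 0.13 and 0.26) (x of tile in the frame of jig between 0.032 and 0.038 m and y of tile in the frame of jig between -0.004 and 0.004 m and z of tile in the frame of jig between 0.0215 and 0.0265 m and angle between tile's own z axis and vertical below 0.06 rad and value of joint clip between 0.13 and 0.26 rad and contact force between clip and tile above 0.5 N and linear speed of tile below 0.01 m/s); the robot touches nothing.
It fails at once if the tile is lifted (more than 8 mm) or tipped (more than 0.25 rad) (z of tile in the frame of jig above 0.032 m or angle between tile's own z axis and vertical above 0.25 rad).
It fails at once if a bystander is moved more than 15 mm (distance of any of spare_tile, table_tile, jar_a, jar_b, cup, brush, stamp from where it was at the start of the episode above 0.015 m).
It also fails if it takes over 45 s, if anything falls off the work surface, if the arm or the gripper's body presses on something with over 40 N, if the wrist force passes 120 N, or if a joint passes its speed limit or range.

ROBOT

A 6-joint arm with a two-finger parallel gripper is mounted at the origin on the work surface. World frame = base frame: x ahead of the robot, y to its left, z up, the work surface at z = 0. Lengths are in m, angles in rad, forces in N, time in s.
With the tool pointing down it reaches from about 0.375 to 0.975 m from the base axis. Payload 3.8 kg.
Tool frame: the origin (TCP) lies on the centre line of the jaws, within the pads' length; the fingertips stand 22 mm ahead of it and the grasp point (between the pads) lies 3 mm ahead of it; z points along the fingers, x is the direction in which the jaws open and shut, and the axes are right-handed (so a half turn about z gives the same grasp; the last joint's range is limited). The gripper opens to 85 mm and grips with 20 to 120 N. Pads are 22 mm wide; open, the fingers measure 114 mm over their backs; the gripper's body (76 mm by 85 mm) begins 54 mm behind the grasp point. The pads swing forward as they close: fully open they stand 13 mm farther back than shut.
Start: joints at [1.181, 0.264, 1.604, -0, 1.274, -0.037], TCP at [0.233, 0.633, 0.253] pointing down, gripper open.
Joint ranges: [-2.63, 2.63], [-0.94, 2.18], [0.31, 2.57], [-1.31, 4.45], [0, 2.66], [-2.55, 2.55]. Speed limits (rad/s): [2.57, 2.57, 3.14, 3.14, 3.14, 3.14].

INTERFACE

Orientations are given as a rotation vector (axis times angle).
In Python, from workcell import bot, viewer gives the robot as it stands.
- The arm moves only by the tool move_arm, never from a script. Its argument "series" is text: rows parted by semicolons, each of 7 numbers parted by spaces: the turn, a rotation vector about the tool's x, y, z scaled (see below), then the shift along the tool's x, y, z scaled (see below), then the opening, from -1 (shut) to 1 (fully open). A call has exactly 8 rows; each row is the pose to reach, as a shift and turn from the pose commanded when the call began, along the tool's axes at that moment; what a row does not reach only later rows make up. The controller multiplies each number of a shift by 100 mm and each number of a turn by 120 degrees. A row lasts 1/10 s, in which the tool goes at most 50 mm and 8.59 degrees, less where a joint would pass 70% of its speed; a pose out of reach is approached as far as the arm can. A call with a number of a shift or a turn outside -1 to 1 is refused whole. A call with a gripper value outside its range is refused whole. The fingers move at their own pace and stop on an object; "squeeze" is the grip in N (left out, the last holds). Time passes only in rows, so rows that repeat a pose let the fingers close, or fill a call up. It gives the time, the measured TCP pose, the force and the opening at its end, in the units of the state.
- bot.read_state(): the state, without advancing time (a new reading comes with each control period).
- viewer.read_camera(name): name is "scene" or "side" or "wrist"; returns a dict with "pixels" (400x640x3 uint8, red, green, blue), "K" (3x3 intrinsics, pixels), "dist" ([k1, k2, p1, p2, k3] as OpenCV has them; the pictures are not rectified), "world_to_cam" (4x4, takes a point from world to camera coordinates); the wrist camera has in their place "mount" (4x4, takes a point from camera to tool coordinates, whose origin is the TCP and whose axes are the tool frame's). Camera axes: x right, y up, looking along -z (the intrinsics and any distortion apply to the point x, -y, -z); pixel columns grow to the right and rows downward; lengths in m; the calibration is good to about 2 mm. A picture is of the moment at which its call begins: read the wrist's pose just before it. There is no depth.
- bot.finish_job(): hands the job in, once; it reports no verdict.
The state is a dict: "time": time; "q": joint angles; "joint_vel": joint speeds; "joint_torque": joint torques, N m; "tool_pos": TCP position; "tcp_rot": TCP orientation; "wrist_force": force on the tool from outside, world axes, zero at the start; "torque": the same for the moment, N m; "width": opening from 0.0 (shut) to 1.0 (fully open).
Only numpy, scipy, OpenCV 4.12 (cv2) and the standard library are available. Lean on these libraries where they do the work, as an engineer would, in place of code of your own. Each camera call takes 0.05 s, during which the arm holds its last target.

## Working session

There is one attempt and no reset: what is moved stays moved. The work goes in short steps, Python scripts to look and compute and a tool call to move; the robot and the scene stay as the last step left them, time stands still between calls to the robot, and variables do not carry over. Pictures are saved under pics/ and viewed, and the job is handed in when it is done.

Besides the shell and the picture viewer there is one more tool, called after "Call:" as a command line: name --argument value ..., lists and objects as JSON in quotes. move_arm: Moves the arm, as the interface text tells. Its arguments: {"type":"object","properties":{"series":{"type":"string"},"squeeze":{"type":"number"}},"required":["series"]}

```bash
mkdir -p pics
cat > h.py <<'E'
import numpy as np, cv2
from workcell import bot, viewer
from scipy.spatial.transform import Rotation as R
def snap(n,tag):
    s=bot.read_state(); c=viewer.read_camera(n)
    cv2.imwrite(f'pics/{tag}.png',cv2.cvtColor(c['pixels'],cv2.COLOR_RGB2BGR))
    np.savez(f'pics/{tag}.npz',K=c['K'],dist=c['dist'],M=np.array(c.get('world_to_cam',c.get('mount'))),p=s['tool_pos'],r=s['tcp_rot'],wrist=(n=='wrist'))
    return c
def w2c(tag):
    d=np.load(f'pics/{tag}.npz')
    if d['wrist']:
        T=np.eye(4);T[:3,:3]=R.from_rotvec(d['r']).as_matrix();T[:3,3]=d['p']
        return d,np.linalg.inv(T@d['M'])
    return d,d['M']
def ray(tag,px):
    d,W=w2c(tag)
    u=cv2.undistortPoints(np.array(px,float).reshape(-1,1,2),d['K'],d['dist']).reshape(-1,2)
    C=np.linalg.inv(W); D=np.c_[u[:,0],-u[:,1],-np.ones(len(u))]@C[:3,:3].T
    return C[:3,3],D
def onz(tag,px,z):
    o,D=ray(tag,px); z=np.broadcast_to(z,len(D)); return o+D*((z-o[2])/D[:,2])[:,None]
def proj(tag,P):
    d,W=w2c(tag); P=np.array(P,float).reshape(-1,3)
    c=P@W[:3,:3].T+W[:3,3]; c=c*[1,-1,-1]
    return cv2.projectPoints(c,np.zeros(3),np.zeros(3),d['K'],d['dist'])[0].reshape(-1,2)
E
python3 - <<'E'
from h import *
for n in ['scene','side','wrist']: snap(n,n+'0')
s=bot.read_state(); print(s)
E
```

```text
{'time': 0.15, 'q': array([ 1.18109295e+00,  2.64595570e-01,  1.60506883e+00,  1.66298085e-05,
        1.27369323e+00, -3.68733293e-02]), 'joint_vel': array([-0.00043768, -0.00159541, -0.00538404,  0.00041038,  0.00022   ,
       -0.00091743]), 'joint_torque': array([-1.84796313e-04, -5.15907884e+01, -3.67956412e+01, -1.23263144e-04,
        8.04623152e-03,  1.38091053e-05]), 'tool_pos': array([0.23302849, 0.63293688, 0.25223296]), 'tcp_rot': array([ 2.57605977e+00,  1.79655109e+00, -2.34375281e-03]), 'wrist_force': array([-0.31216801,  0.04561758, -0.45192791]), 'torque': array([-0.02747919,  0.00851219, -0.00375535]), 'width': 1.0005687838090955}
```

View pics/scene0.png

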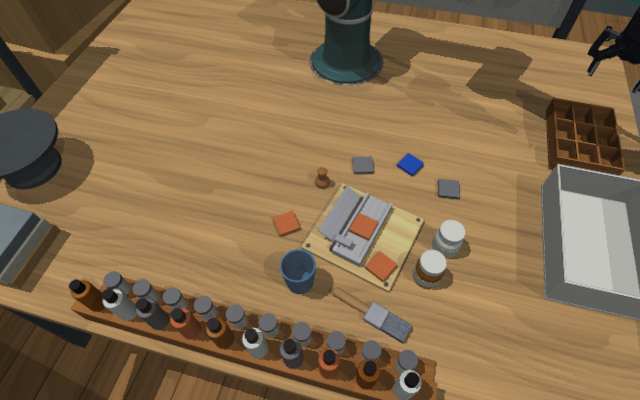

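View pics/side0.png

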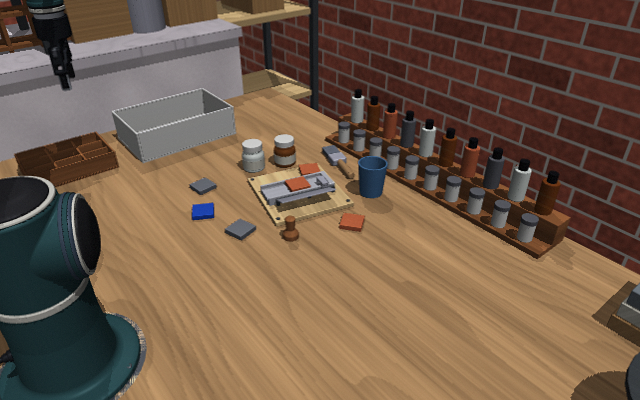

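View pics/wrist0.png

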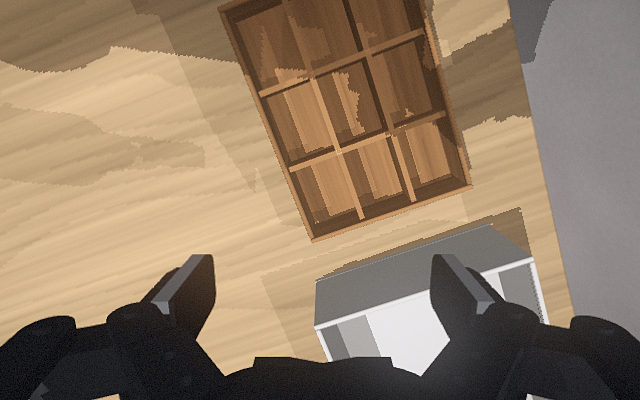

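Run:
```python
import cv2
a=cv2.imread('pics/scene0.png')[175:295,260:420]; cv2.imwrite('pics/sc1.png',cv2.resize(a,None,fx=5,fy=5,interpolation=cv2.INTER_CUBIC))
a=cv2.imread('pics/side0.png')[155:235,235:365]; cv2.imwrite('pics/sd1.png',cv2.resize(a,None,fx=6,fy=6,interpolation=cv2.INTER_CUBIC))
```

```text
(no output)
```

View pics/sc1.png

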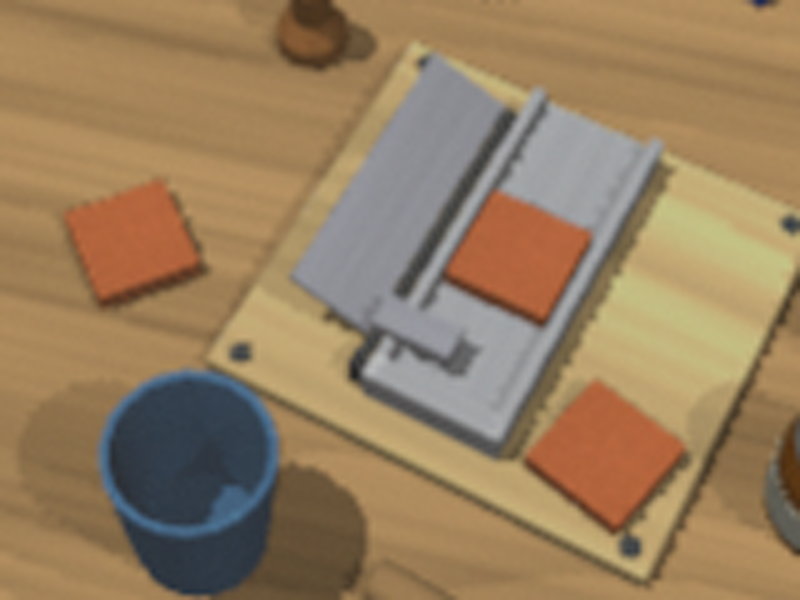

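View pics/sd1.png

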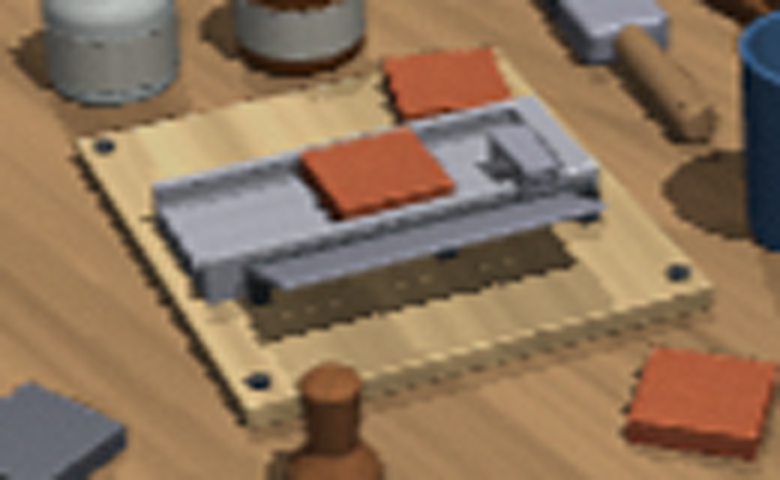

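```bash
cat > fit.py <<'E'
from h import *
from scipy.optimize import least_squares
def jw(v,P):
    P=np.array(P,float)/1000; c,s=np.cos(v[2]),np.sin(v[2])
    return np.c_[v[0]+c*P[:,0]-s*P[:,1],v[1]+s*P[:,0]+c*P[:,1],P[:,2]]
def fit(obs,v0):  # obs: list of (tag,px,jigpts)
    f=lambda v:np.concatenate([(proj(t,jw(v,P))-np.array(px)).ravel() for t,px,P in obs])
    r=least_squares(f,v0,loss='soft_l1'); return r.x,f(r.x).reshape(-1,2)
E
python3 - <<'E'
from fit import *
px=np.array([[415,42],[207,362],[648,582],[660,142],[500,452],[360,375]])/5+[260,175]
P=[[-110,-103,12],[90,-103,12],[90,112,12],[-100,33,32],[72,33,32],[72,-33,32]]
px2=np.array([[78,142],[247,420],[712,288],[158,188],[527,98],[600,167]])/6+[235,155]
P2=[[-110,112,12],[-110,-103,12],[90,-103,12],[-100,33,32],[72,33,32],[72,-33,32]]
v,e=fit([('scene0',px,P),('side0',px2,P2)],[0.6,0.1,-0.5]); print(v,np.round(e,1))
t=onz('scene0',np.array([[497,192],[592,235],[545,322],[445,272]])/5+[260,175],.036);m=t.mean(0);print(t,m)
c,s=np.cos(v[2]),np.sin(v[2]);d=m[:2]-v[:2];print('tile jig',c*d[0]+s*d[1],-s*d[0]+c*d[1])
for n,p,z in [('stamp',[312,50],0),('ttile',[132,242],.012),('cup',[190,560],0),('jar',[775,510],.0)]:print(n,onz('scene0',[np.array(p)/5+[260,175]],z))
E
```

```text
[ 0.6059218   0.17403965 -0.23943413] [[-1.4 -0.3]
 [-1.2 -0.1]
 [-0.3 -0.1]
 [ 0.1  0.2]
 [-0.5 -1.8]
 [-0.1  0.3]
 [-1.2 -0.8]
 [-0.1 -2.6]
 [ 0.4 -1.5]
 [-1.5 -1.3]
 [ 0.3 -1.2]
 [-0.5 -0.6]]
[[0.56413255 0.16259005 0.036     ]
 [0.57556722 0.20850947 0.036     ]
 [0.6240351  0.19697667 0.036     ]
 [0.61066578 0.14919557 0.036     ]] [0.59360016 0.17931794 0.036     ]
tile jig -0.013221887792708064 0.002205599074671499
stamp [[ 4.83618856e-01  5.33753332e-02 -1.11022302e-16]]
ttile [[0.61807215 0.00398298 0.012     ]]
cup [[0.75467252 0.07292001 0.        ]]
jar [[0.66912196 0.3099992  0.        ]]
```

Call:
move_arm --series "0 0 -0.03 -0.2 0.2 0 1;0 0 -0.054 -0.4 0.45 0 1;0 0 -0.054 -0.6 0.7 0 1;0 0 -0.054 -0.85 1 0 1;0 0 -0.054 -0.85 1 0 1;0 0 -0.054 -0.85 1 0 1;0 0 -0.054 -0.85 1 0 1;0 0 -0.054 -0.85 1 0 1"

```text
time: 0.95
tool_pos: [0.2971, 0.52, 0.2532]
tcp_rot: [-2.47, -1.941, 0.0]
wrist_force: [-0.1, 0.4, -0.2]
width: 0.999
```

```bash
cat > st.py <<'E'
from fit import *
import sys
V=np.load('V.npy') if len(sys.argv)<2 else np.array([.6059,.1740,-.2394])
s=bot.read_state(); Rm=R.from_rotvec(s['tcp_rot']).as_matrix(); d=s['tool_pos']-[V[0],V[1],0]
c,sn=np.cos(V[2]),np.sin(V[2]); J=np.array([[c,sn,0],[-sn,c,0],[0,0,1]])
print('t',s['time'],'tcp jig mm',np.round(J@d*1e3,1),'w',round(s['width'],3),'F jig',np.round(J@s['wrist_force'],1)); print('axes in jig (cols)\n',np.round(J@Rm,3))
E
python3 st.py 1; python3 -c "
from h import *
d=np.load('pics/wrist0.npz');print(d['M'])"
```

```text
t 0.95 tcp jig mm [-382.   262.9  253.2] w 0.999 F jig [-0.2  0.3 -0.2]
axes in jig (cols)
 [[-0.001  1.    -0.   ]
 [ 1.     0.001  0.   ]
 [ 0.    -0.    -1.   ]]
[[ 9.99999745e-01  7.14495445e-04 -1.35656086e-05  1.24284273e-03]
 [ 6.86329517e-04 -9.65521578e-01 -2.60322131e-01 -6.58849212e-02]
 [-1.99096865e-04  2.60322055e-01 -9.65521822e-01 -1.20427946e-01]
 [ 0.00000000e+00  0.00000000e+00  0.00000000e+00  1.00000000e+00]]
```

Call:
move_arm --series "0 0 0 -0.2 0.2 0 1;0 0 0 -0.45 0.45 0 1;0 0 0 -0.7 0.7 0 1;0 0 0 -0.98 1 0 1;0 0 0 -0.98 1 0 1;0 0 0 -0.98 1 0 1;0 0 0 -0.98 1 0 1;0 0 0 -0.98 1 0 1"

```text
time: 1.75
tool_pos: [0.3709, 0.4014, 0.2532]
tcp_rot: [-2.469, -1.942, 0.0]
wrist_force: [0.1, -0.6, 1.0]
width: 1.002
```

Call:
move_arm --series "0 0 0 -0.2 0.2 0 1;0 0 0 -0.45 0.45 0 1;0 0 0 -0.7 0.7 0 1;0 0 0 -0.98 1 0 1;0 0 0 -0.98 1 0 1;0 0 0 -0.98 1 0 1;0 0 0 -0.98 1 0 1;0 0 0 -0.98 1 0 1"

```text
time: 2.55
tool_pos: [0.4447, 0.2825, 0.2532]
tcp_rot: [-2.469, -1.942, 0.0]
wrist_force: [-0.1, 0.8, -0.4]
width: 1.0
```

Call:
move_arm --series "0 0 0 -0.2 0.2 0 1;0 0 0 -0.45 0.45 0 1;0 0 0 -0.7 0.7 0 1;0 0 0 -0.98 1 0 1;0 0 0 -0.98 1 0 1;0 0 0 -0.98 1 0 1;0 0 0 -0.98 1 0 0.4;0 0 0 -0.98 1 0 0.4"

```text
time: 3.35
tool_pos: [0.5186, 0.1636, 0.2532]
tcp_rot: [-2.469, -1.942, 0.0]
wrist_force: [-0.4, -0.1, -0.3]
width: 0.71
```

```bash
python3 st.py 1; python3 -c "
from h import *
snap('wrist','w1')"
```

```text
t 3.35 tcp jig mm [-82.3 -30.8 253.2] w 0.71 F jig [-0.4 -0.2 -0.3]
axes in jig (cols)
 [[-0.002  1.    -0.   ]
 [ 1.     0.002  0.   ]
 [ 0.    -0.    -1.   ]]
```

View pics/w1.png

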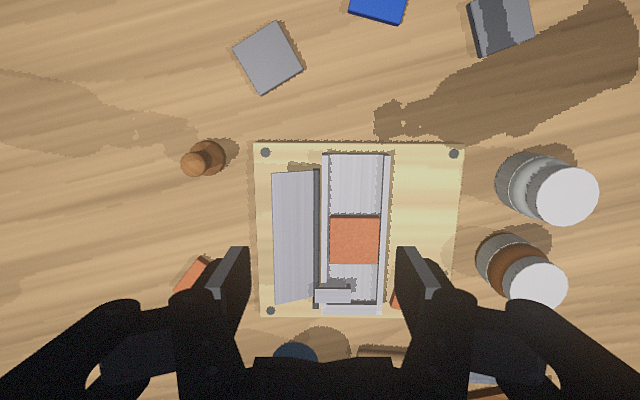

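Run:
```python
import cv2
a=cv2.imread('pics/w1.png')[135:325,240:475]; cv2.imwrite('pics/w1c.png',cv2.resize(a,None,fx=3.15,fy=3.15,interpolation=cv2.INTER_CUBIC))
```

```text
(no output)
```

View pics/w1c.png

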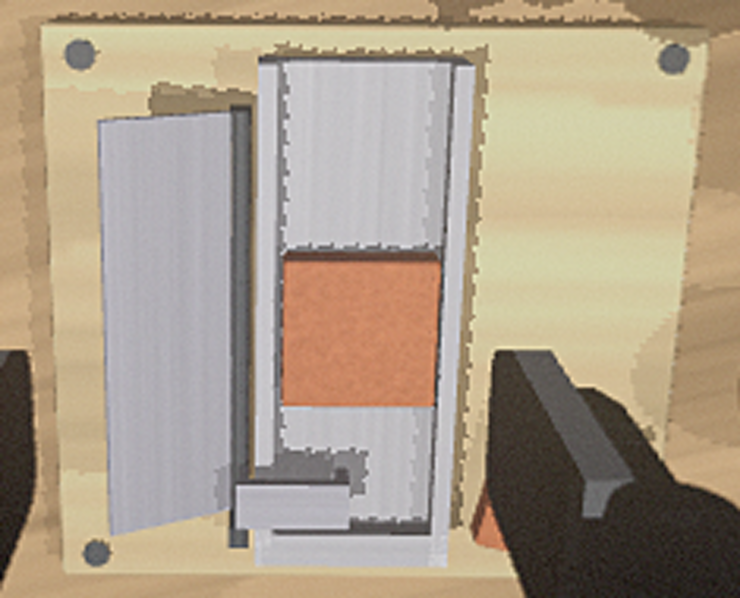

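```bash
python3 - <<'E'
from fit import *
f=lambda a:np.array(a)/3.15+[240,135]-.35
px=f([[41,25],[707,27],[64,574],[258,60],[475,65],[255,566],[447,568]])
P=[[-110,-103,12],[-110,112,12],[90,-103,12],[-100,-33,32],[-100,33,32],[72,-33,32],[72,33,32]]
v,e=fit([('w1',px,P)],[0.6059,.1740,-.2394]);print(v,np.round(e,1))
np.save('V.npy',v)
t=onz('w1',f([[283,262],[440,262],[436,406],[282,406]]),.036)
c,s=np.cos(v[2]),np.sin(v[2]);d=(t[:,:2]-v[:2])*1e3;print('tile',np.round(np.c_[c*d[:,0]+s*d[:,1],-s*d[:,0]+c*d[:,1]],1))
# finger tips
E
python3 st.py
```

```text
[ 0.60557345  0.17621681 -0.2446966 ] [[-1.  -0.8]
 [ 2.5 -0.2]
 [-0.6  1. ]
 [-0.1  1.3]
 [ 0.1  0.1]
 [-0.  -0.2]
 [ 0.2 -0.4]]
tile [[-38.3 -24.7]
 [-38.6  24.6]
 [ 10.5  25.6]
 [ 10.8 -24.5]]
t 3.4 tcp jig mm [-81.3 -33.3 253.2] w 0.702 F jig [ 0.2 -0.  -0.3]
axes in jig (cols)
 [[-0.007  1.    -0.   ]
 [ 1.     0.007  0.   ]
 [ 0.    -0.    -1.   ]]
```

Call:
move_arm --series "0 0 0 0 0.1 0.2 0.3;0 0 0 0.01 0.23 0.45 0.3;0 0 0 0.01 0.23 0.7 0.3;0 0 0 0.01 0.23 0.95 0.3;0 0 0 0.01 0.23 1 0.3;0 0 0 0.01 0.23 1 0.3;0 0 0 0.01 0.23 1 0.3;0 0 0 0.01 0.23 1 0.3"

```text
time: 4.2
tool_pos: [0.5431, 0.1583, 0.1552]
tcp_rot: [2.47, 1.94, 0.005]
wrist_force: [0.1, -0.2, 0.4]
width: 0.645
```

Call:
move_arm --series "0 0 0 0 0 0.15 0.3;0 0 0 0 0 0.3 0.3;0 0 0 0 0 0.45 0.3;0 0 0 0 0 0.6 0.3;0 0 0 0 0 0.65 0.3;0 0 0 0 0 0.65 0.3;0 0 0 0 0 0.65 0.3;0 0 0 0 0 0.65 0.3"

```text
time: 5.0
tool_pos: [0.5427, 0.158, 0.089]
tcp_rot: [2.471, 1.939, 0.002]
wrist_force: [0.0, 0.9, -0.3]
width: 0.645
```

```bash
python3 st.py; python3 -c "
from h import *
for n in ['wrist','side','scene']: snap(n,n+'2')
a=cv2.imread('pics/side2.png')[135:235,225:365]; b=cv2.resize(a,None,fx=4,fy=4,interpolation=cv2.INTER_CUBIC)
a=cv2.imread('pics/scene2.png')[165:295,270:430]; b2=cv2.resize(a,None,fx=3.5,fy=3.5,interpolation=cv2.INTER_CUBIC)
cv2.imwrite('pics/s2.png',b);cv2.imwrite('pics/s2b.png',b2)"
```

```text
t 5.0 tcp jig mm [-56.6 -32.9  89. ] w 0.645 F jig [-0.2  0.8 -0.3]
axes in jig (cols)
 [[-0.005  1.     0.001]
 [ 1.     0.005  0.001]
 [ 0.001  0.001 -1.   ]]
```

View pics/wrist2.png

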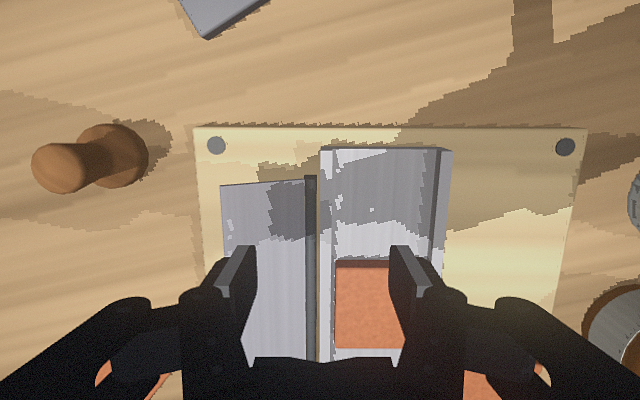

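View pics/s2.png

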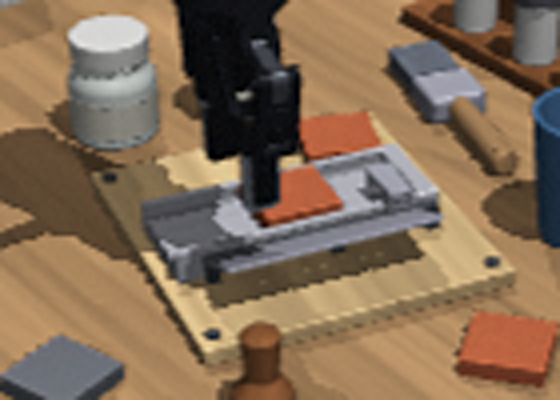

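View pics/s2b.png

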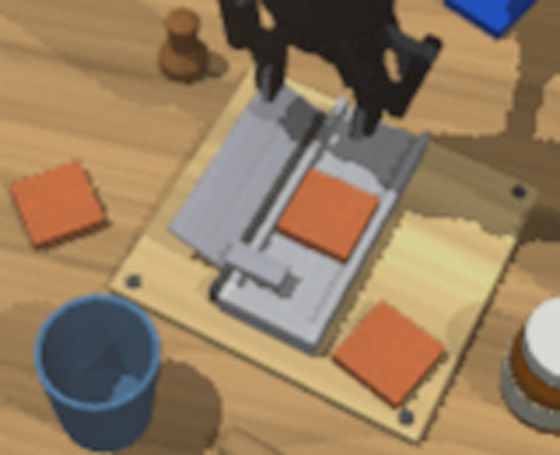

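Run:
```python
from fit import *
v=np.load('V.npy')
def J(t):
    c,s=np.cos(v[2]),np.sin(v[2]);d=(t[:,:2]-v[:2])*1e3;return np.round(np.c_[c*d[:,0]+s*d[:,1],-s*d[:,0]+c*d[:,1]],1)
px=np.array([[268,94],[362,132]])/3.5+[270,165]
for z in(.067,.075):print(J(onz('scene2',px,z)))
a=cv2.imread('pics/wrist2.png')[230:370,200:460];cv2.imwrite('pics/w2c.png',cv2.resize(a,None,fx=3,fy=3))
```

```text
[[-56.2 -67.1]
 [-58.6  -1.4]]
[[-51.1 -64.8]
 [-53.5   0.2]]
```

View pics/w2c.png

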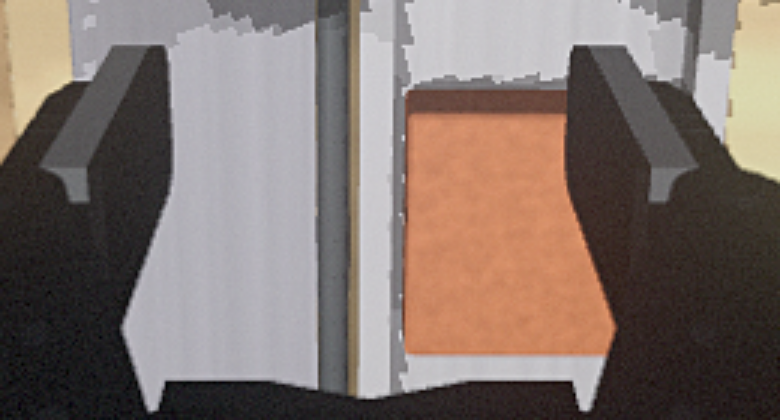

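Call:
move_arm --series "0 0 0 0 0 0.06 0.3;0 0 0 0 0 0.12 0.3;0 0 0 0 0 0.18 0.3;0 0 0 0 0 0.22 0.3;0 0 0 0 0 0.24 0.3;0 0 0 0 0 0.26 0.3;0 0 0 0 0 0.27 0.3;0 0 0 0 0 0.27 0.3"

```text
time: 5.95
tool_pos: [0.5419, 0.1578, 0.0612]
tcp_rot: [-2.471, -1.94, 0.0]
wrist_force: [-0.4, 0.4, 0.3]
width: 0.653
```

Call:
move_arm --series "0 0 0 0 0 0.01 0.3;0 0 0 0 0 0.02 0.3;0 0 0 0 0 0.03 0.3;0 0 0 0 0 0.04 0.3;0 0 0 0 0 0.05 0.3;0 0 0 0 0 0.06 0.3;0 0 0 0 0 0.06 0.3;0 0 0 0 0 0.06 0.3"

```text
time: 6.75
tool_pos: [0.5422, 0.1577, 0.0555]
tcp_rot: [2.471, 1.94, 0.001]
wrist_force: [0.3, -0.7, 3.4]
width: 0.652
```

```bash
python3 st.py; python3 -c "
from h import *
snap('side','side3');snap('scene','scene3')
a=cv2.imread('pics/side3.png')[155:235,235:365]; b=cv2.resize(a,None,fx=6,fy=6,interpolation=cv2.INTER_CUBIC)
cv2.imwrite('pics/s3.png',b)"
```

```text
t 6.75 tcp jig mm [-57.  -33.3  55.5] w 0.652 F jig [ 0.5 -0.6  3.4]
axes in jig (cols)
 [[-0.005  1.     0.   ]
 [ 1.     0.005  0.   ]
 [ 0.     0.    -1.   ]]
```

View pics/s3.png

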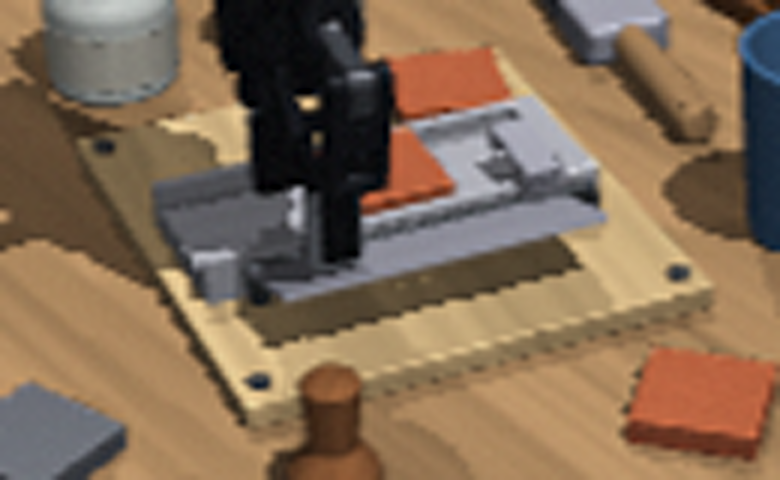

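Call:
move_arm --series "0 0 0 0 0 0.01 0.3;0 0 0 0 0 0.02 0.3;0 0 0 0 0 0.03 0.3;0 0 0 0 0 0.04 0.3;0 0 0 0 0 0.04 0.3;0 0 0 0 0 0.04 0.3;0 0 0 0 0 0.04 0.3;0 0 0 0 0 0.04 0.3"

```text
time: 7.65
tool_pos: [0.542, 0.1577, 0.0513]
tcp_rot: [2.471, 1.94, -0.0]
wrist_force: [-0.1, -1.2, 3.8]
width: 0.646
```

Call:
move_arm --series "0 0 0 0 0 0.01 0.3;0 0 0 0 0 0.02 0.3;0 0 0 0 0 0.02 0.3;0 0 0 0 0 0.02 0.3;0 0 0 0 0 0.02 0.3;0 0 0 0 0 0.02 0.3;0 0 0 0 0 0.02 0.3;0 0 0 0 0 0.02 0.3"

```text
time: 8.45
tool_pos: [0.5419, 0.1578, 0.0493]
tcp_rot: [2.471, 1.94, -0.0]
wrist_force: [0.3, -2.5, 5.2]
width: 0.649
```

Call:
move_arm --series "0 0 0 0 0 0.01 0.3;0 0 0 0 0 0.01 0.3;0 0 0 0 0 0.01 0.3;0 0 0 0 0 0.01 0.3;0 0 0 0 0 0.01 0.3;0 0 0 0 0 0.01 0.3;0 0 0 0 0 0.01 0.3;0 0 0 0 0 0.01 0.3"

```text
time: 9.25
tool_pos: [0.5419, 0.1578, 0.0482]
tcp_rot: [-2.471, -1.94, 0.0]
wrist_force: [0.3, -3.4, 4.5]
width: 0.65
```

```bash
python3 st.py; python3 -c "
from h import *
snap('side','side4');snap('scene','scene4')
a=cv2.imread('pics/side4.png')[155:235,235:365]; b=cv2.resize(a,None,fx=6,fy=6,interpolation=cv2.INTER_CUBIC)
cv2.imwrite('pics/s4.png',b)"
```

```text
t 9.25 tcp jig mm [-57.3 -33.3  48.2] w 0.65 F jig [ 1.1 -3.2  4.5]
axes in jig (cols)
 [[-0.005  1.    -0.   ]
 [ 1.     0.005 -0.   ]
 [-0.    -0.    -1.   ]]
```

View pics/s4.png

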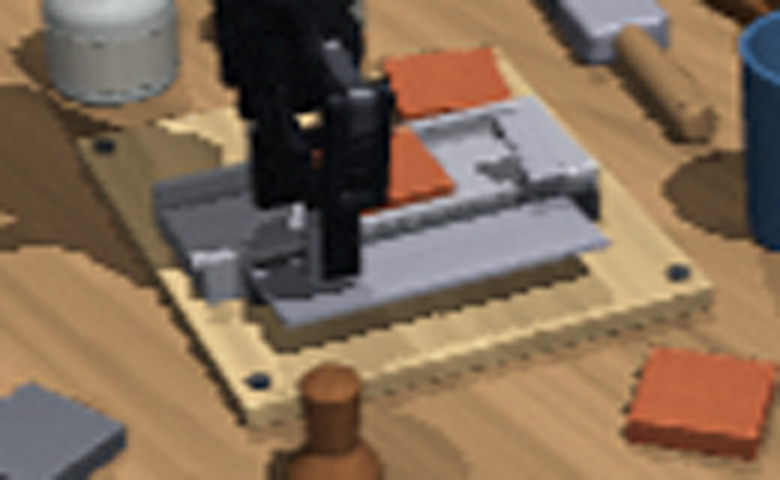

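```bash
cat > ang.py <<'E'
from fit import *
v=np.load('V.npy')
def show(tag,o=(235,155),f=6):
  for a in (0,.1,.2,.25,.3,.35,.42):
    t=.42-a; c,s=np.cos(t),np.sin(t)
    y=-38+(-46*c+1.5*s); z=27+(46*s+1.5*c)
    print(a,np.round((proj(tag,jw(v,[[52,y,z],[-85,y,z]]))-o)*f,0).tolist())
E
python3 -c "
from ang import *
show('side4')"
```

```text
0 [[600.0, 196.0], [276.0, 277.0]]
0.1 [[601.0, 208.0], [278.0, 289.0]]
0.2 [[603.0, 219.0], [280.0, 300.0]]
0.25 [[603.0, 224.0], [281.0, 306.0]]
0.3 [[604.0, 229.0], [281.0, 311.0]]
0.35 [[604.0, 235.0], [282.0, 316.0]]
0.42 [[604.0, 242.0], [282.0, 324.0]]
```

Call:
move_arm --series "0 0 0 0 0 0.01 0.3;0 0 0 0 0 0.01 0.3;0 0 0 0 0 0.01 0.3;0 0 0 0 0 0.01 0.3;0 0 0 0 0 0.01 0.3;0 0 0 0 0 0.01 0.3;0 0 0 0 0 0.01 0.3;0 0 0 0 0 0.01 0.3"

```text
time: 10.15
tool_pos: [0.5419, 0.1577, 0.0473]
tcp_rot: [2.471, 1.94, -0.0]
wrist_force: [-0.9, -4.0, 4.3]
width: 0.648
```

Call:
move_arm --series "0 0 0 0 0 0.01 0.3;0 0 0 0 0 0.01 0.3;0 0 0 0 0 0.01 0.3;0 0 0 0 0 0.01 0.3;0 0 0 0 0 0.01 0.3;0 0 0 0 0 0.01 0.3;0 0 0 0 0 0.01 0.3;0 0 0 0 0 0.01 0.3"

```text
time: 10.95
tool_pos: [0.5419, 0.1577, 0.0464]
tcp_rot: [2.471, 1.94, -0.0]
wrist_force: [-0.2, -3.4, 4.7]
width: 0.647
```

Call:
move_arm --series "0 0 0 0 0.03 0.005 0.3;0 0 0 0 0.07 0.005 0.3;0 0 0 0 0.11 0.005 0.3;0 0 0 0 0.15 0.005 0.3;0 0 0 0 0.19 0.005 0.3;0 0 0 0 0.22 0.005 0.3;0 0 0 0 0.25 0.005 0.3;0 0 0 0 0.25 0.005 0.3"

```text
time: 11.75
tool_pos: [0.5634, 0.1533, 0.0461]
tcp_rot: [-2.469, -1.934, 0.006]
wrist_force: [-9.1, 1.7, 15.1]
width: 0.649
```

```bash
python3 st.py; python3 -c "
from h import *
snap('side','side5');snap('scene','scene5')
a=cv2.imread('pics/side5.png')[155:235,235:365]; b=cv2.resize(a,None,fx=6,fy=6,interpolation=cv2.INTER_CUBIC)
cv2.imwrite('pics/s5.png',b)
a=cv2.imread('pics/scene5.png')[175:295,260:420]; cv2.imwrite('pics/s5b.png',cv2.resize(a,None,fx=5,fy=5,interpolation=cv2.INTER_CUBIC))
"
```

```text
t 11.75 tcp jig mm [-35.4 -32.5  46.1] w 0.649 F jig [-9.3 -0.6 15.1]
axes in jig (cols)
 [[-0.003  1.    -0.007]
 [ 1.     0.003  0.   ]
 [ 0.    -0.007 -1.   ]]
```

View pics/s5.png

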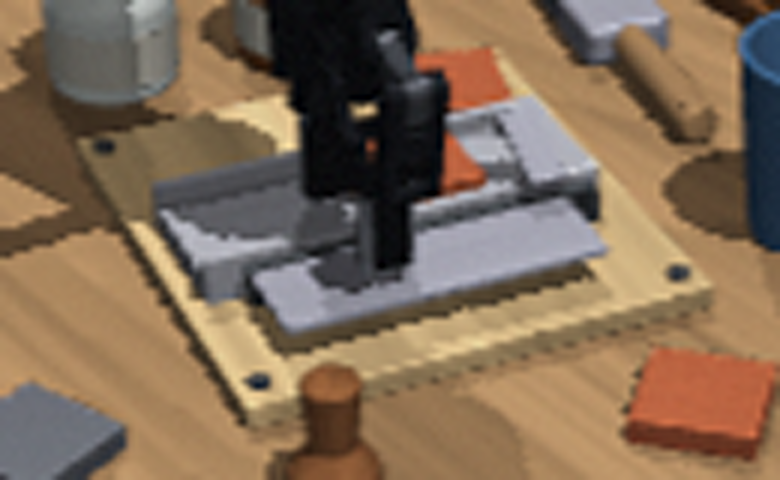

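View pics/s5b.png

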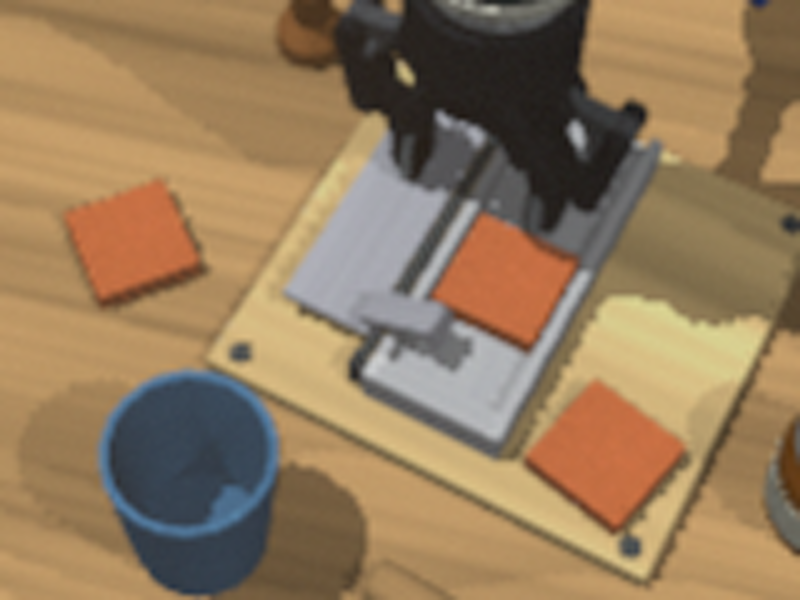

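Call:
move_arm --series "0 0 0 0 0 -0.005 0.3;0 0 0 0 0.04 -0.005 0.3;0 0 0 0 0.08 -0.005 0.3;0 0 0 0 0.12 -0.005 0.3;0 0 0 0 0.16 -0.005 0.3;0 0 0 0 0.2 -0.005 0.3;0 0 0 0 0.24 -0.005 0.3;0 0 0 0 0.24 -0.005 0.3"

```text
time: 12.65
tool_pos: [0.5873, 0.1475, 0.0463]
tcp_rot: [-2.469, -1.935, 0.005]
wrist_force: [-7.3, 2.6, 10.3]
width: 0.653
```

```bash
python3 st.py; python3 -c "
from h import *
snap('side','side6');snap('scene','scene6')
a=cv2.imread('pics/side6.png')[155:235,235:365]; b=cv2.resize(a,None,fx=6,fy=6,interpolation=cv2.INTER_CUBIC)
cv2.imwrite('pics/s6.png',b)
a=cv2.imread('pics/scene6.png')[175:295,260:420]; cv2.imwrite('pics/s6b.png',cv2.resize(a,None,fx=5,fy=5,interpolation=cv2.INTER_CUBIC))
"
```

```text
t 12.65 tcp jig mm [-10.8 -32.3  46.3] w 0.653 F jig [-7.7  0.7 10.3]
axes in jig (cols)
 [[-0.004  1.    -0.005]
 [ 1.     0.004  0.   ]
 [ 0.    -0.005 -1.   ]]
```

View pics/s6.png

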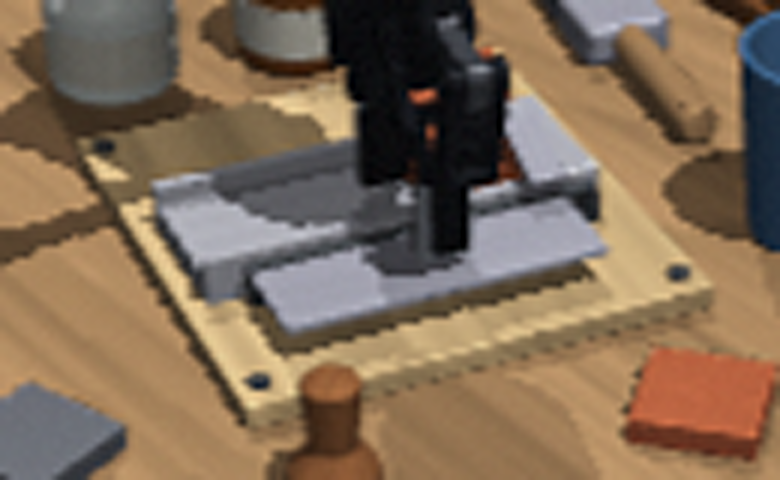

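View pics/s6b.png

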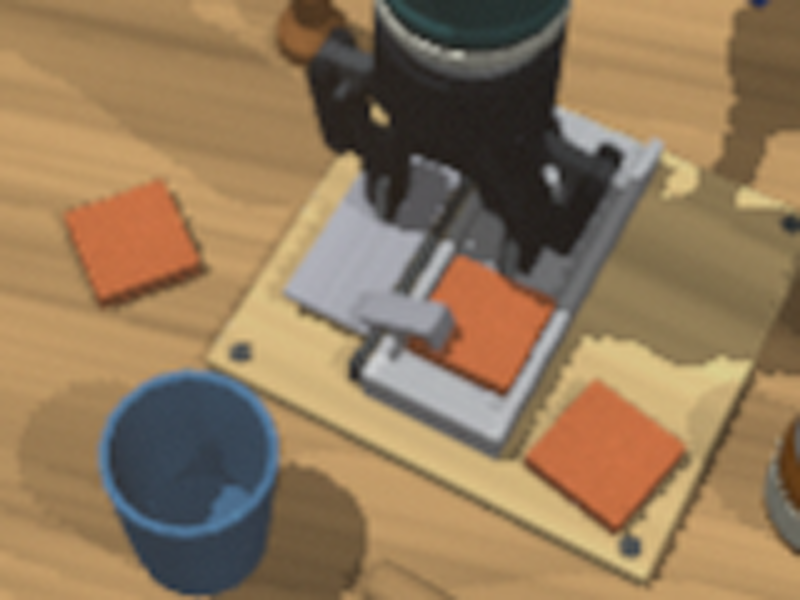

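Call:
move_arm --series "0 0 0 0 0.02 0 0.3;0 0 0 0 0.04 0 0.3;0 0 0 0 0.05 0 0.3;0 0 0 0 0.06 0 0.3;0 0 0 0 0.07 0 0.3;0 0 0 0 0.08 0 0.3;0 0 0 0 0.08 0 0.3;0 0 0 0 0.08 0 0.3"

```text
time: 13.55
tool_pos: [0.5941, 0.1458, 0.0462]
tcp_rot: [-2.468, -1.934, 0.006]
wrist_force: [-9.2, 2.1, 12.2]
width: 0.65
```

```bash
python3 st.py
```

```text
t 13.55 tcp jig mm [ -3.8 -32.3  46.2] w 0.65 F jig [-9.4 -0.2 12.2]
axes in jig (cols)
 [[-0.003  1.    -0.007]
 [ 1.     0.003  0.   ]
 [ 0.    -0.007 -1.   ]]
```

Call:
move_arm --series "0 0 0 0 0.01 0 0.3;0 0 0 0 0.02 0 0.3;0 0 0 0 0.03 0 0.3;0 0 0 0 0.03 0 0.3;0 0 0 0 0.03 0 0.3;0 0 0 0 0.03 0 0.3;0 0 0 0 0.03 0 0.3;0 0 0 0 0.03 0 0.3"

```text
time: 14.35
tool_pos: [0.5969, 0.1452, 0.0462]
tcp_rot: [-2.468, -1.935, 0.007]
wrist_force: [-9.8, 2.4, 12.1]
width: 0.65
```

```bash
python3 st.py; python3 -c "
from h import *
snap('scene','scene7')
a=cv2.imread('pics/scene7.png')[215:275,325:385]; cv2.imwrite('pics/s7b.png',cv2.resize(a,None,fx=10,fy=10,interpolation=cv2.INTER_CUBIC))
"
```

```text
t 14.35 tcp jig mm [ -0.9 -32.2  46.2] w 0.65 F jig [-10.1  -0.1  12.1]
axes in jig (cols)
 [[-0.004  1.    -0.007]
 [ 1.     0.004  0.   ]
 [ 0.    -0.007 -1.   ]]
```

View pics/s7b.png

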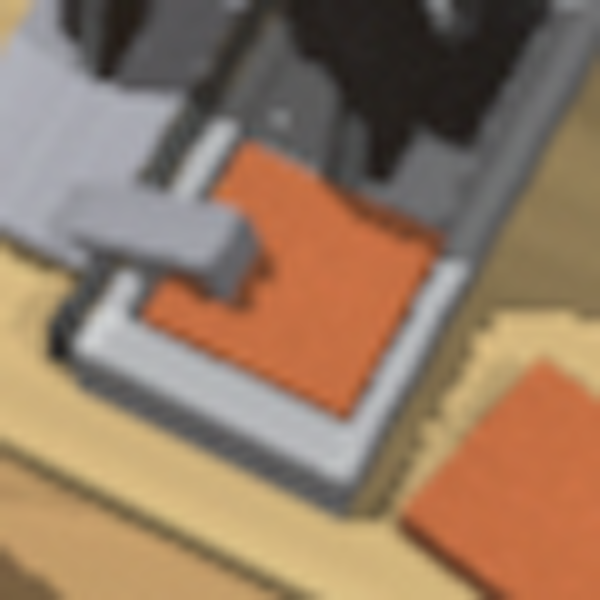

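```bash
python3 -c "
from fit import *
v=np.load('V.npy')
for V in (v,[.6059,.174,-.2394]):
  for x in (54,57,60): print(x,((proj('scene7',jw(V,[[x,25,36],[x,-25,36],[72,33,32],[72,-33,32]]))-[325,215])*10).round().tolist())
"
```

```text
54 [[358.0, 395.0], [150.0, 294.0], [353.0, 487.0], [78.0, 352.0]]
57 [[352.0, 406.0], [144.0, 305.0], [353.0, 487.0], [78.0, 352.0]]
60 [[346.0, 417.0], [137.0, 316.0], [353.0, 487.0], [78.0, 352.0]]
54 [[349.0, 394.0], [141.0, 294.0], [345.0, 486.0], [69.0, 353.0]]
57 [[343.0, 405.0], [134.0, 305.0], [345.0, 486.0], [69.0, 353.0]]
60 [[337.0, 416.0], [128.0, 316.0], [345.0, 486.0], [69.0, 353.0]]
```

Call:
move_arm --series "0 0 0 0 0.005 0 0.3;0 0 0 0 0.01 0 0.3;0 0 0 0 0.015 0 0.3;0 0 0 0 0.015 0 0.3;0 0 0 0 0.015 0 0.3;0 0 0 0 0.015 0 0.3;0 0 0 0 0.015 0 0.3;0 0 0 0 0.015 0 0.3"

```text
time: 15.2
tool_pos: [0.597, 0.1451, 0.0462]
tcp_rot: [-2.466, -1.933, 0.01]
wrist_force: [-14.1, 4.6, 14.8]
width: 0.647
```

```bash
python3 st.py
```

```text
t 15.2 tcp jig mm [ -0.8 -32.3  46.2] w 0.647 F jig [-14.8   1.   14.8]
axes in jig (cols)
 [[-0.004  1.    -0.01 ]
 [ 1.     0.004 -0.   ]
 [-0.    -0.01  -1.   ]]
```

Call:
move_arm --series "0 0 0 0 -0.02 0 0.3;0 0 0 0 -0.05 0 0.3;0 0 0 0 -0.08 0 0.3;0 0 0 0 -0.1 0 0.3;0 0 0 0 -0.1 0 0.3;0 0 0 0 -0.1 -0.02 0.3;0 0 0 0 -0.1 -0.04 0.3;0 0 0 0 -0.1 -0.06 0.3"

```text
time: 16.0
tool_pos: [0.5922, 0.1464, 0.0526]
tcp_rot: [-2.471, -1.939, -0.002]
wrist_force: [2.9, 1.7, 1.6]
width: 0.651
```

Call:
move_arm --series "0 0 0 0 0 -0.02 0.3;0 0 0 0 0 -0.04 0.3;0 0 0 0 0 -0.06 0.3;0 0 0 0 0 -0.08 0.3;0 0 0 0 0 -0.12 0.3;0 0 0 0 0 -0.2 0.3;0 0 0 0 0 -0.3 0.3;0 0 0 0 0 -0.4 0.3"

```text
time: 16.8
tool_pos: [0.5922, 0.1456, 0.0934]
tcp_rot: [2.471, 1.94, 0.001]
wrist_force: [0.1, -0.3, 0.3]
width: 0.654
```

Call:
move_arm --series "0 0 0 0 0 -0.15 0.3;0 0 0 0 0 -0.3 0.3;0 0 0 0 -0.1 -0.5 0.3;0 0 0 0 -0.3 -0.7 0.3;0 0 0 0 -0.5 -0.9 0.3;0 0 0 0 -0.7 -1 0.3;0 0 0 0 -0.7 -1 0.3;0 0 0 0 -0.7 -1 0.3"

```text
time: 17.6
tool_pos: [0.5245, 0.1623, 0.1936]
tcp_rot: [2.47, 1.94, 0.004]
wrist_force: [0.2, 0.7, -0.1]
width: 0.65
```

```bash
python3 st.py; python3 -c "
from h import *
snap('side','side8');snap('scene','scene8');snap('wrist','w8')
a=cv2.imread('pics/scene8.png')[215:275,325:385]; a=cv2.resize(a,None,fx=10,fy=10,interpolation=cv2.INTER_CUBIC);cv2.imwrite('pics/s8b.png',a)
a=cv2.imread('pics/side8.png')[155:235,235:365]; b=cv2.resize(a,None,fx=6,fy=6,interpolation=cv2.INTER_CUBIC)
cv2.imwrite('pics/s8.png',b)
"
```

```text
t 17.6 tcp jig mm [-75.3 -33.1 193.6] w 0.65 F jig [ 0.1  0.7 -0.1]
axes in jig (cols)
 [[-0.006  1.     0.002]
 [ 1.     0.006  0.001]
 [ 0.001  0.002 -1.   ]]
```

View pics/s8b.png

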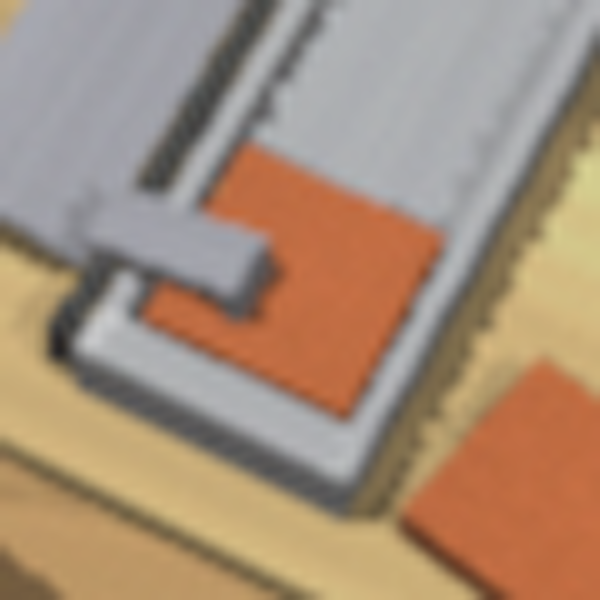

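View pics/s8.png

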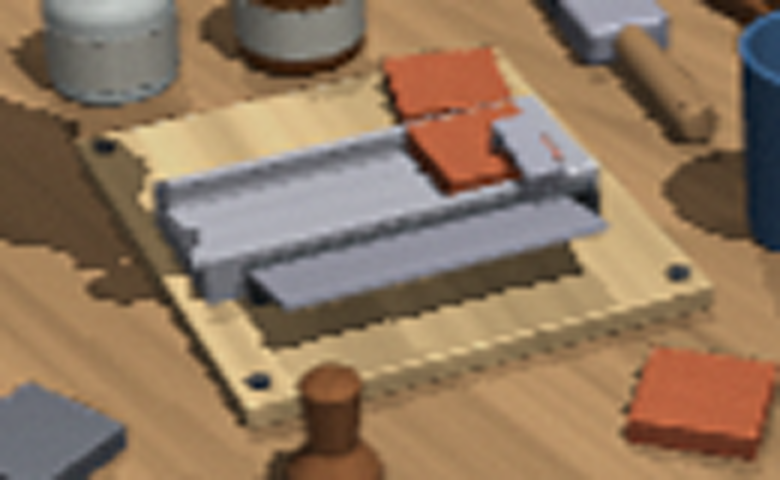

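View pics/w8.png

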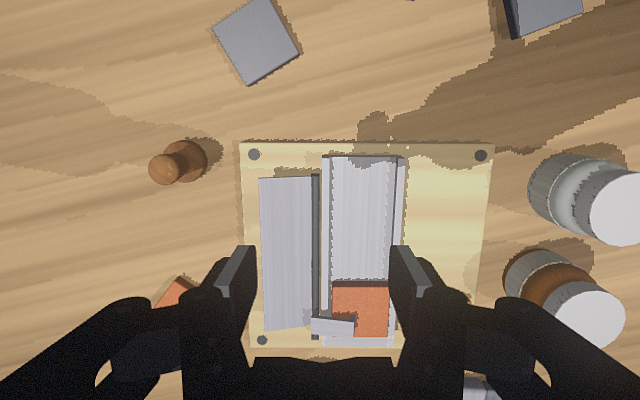

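```bash
python3 -c "
from fit import *
v=np.load('V.npy')
print(((proj('scene8',jw(v,[[60,25,36],[60,-25,36],[10,25,36],[10,-25,36]]))-[325,215])*10).round().tolist())
print(bot.finish_job())
"
```

```text
[[346.0, 417.0], [137.0, 316.0], [447.0, 234.0], [243.0, 139.0]]
the job is handed in; nothing more can be done
None
```

I pushed the tile home under the clip and handed the job in at about 17.6 s of the 45 s. No verdict was reported.

- **What I did:** I set the jaws to about 55 mm across the jig. One fingertip pressed the thumb plate nearly to its stop and stayed there. The other pushed the tile along the channel until the tool stopped moving and the push force rose from 10 to 15 N. I then backed off 5–6 mm, let the clip rise, and took the hand up and away.
- **Tile position:** In the last scene picture the tile's corners fall within about 2 mm of where a fully home tile should appear. The front edge fits x ≈ 60 mm (the stop). The rear edge reads 2 mm closer to the stop, about the calibration error.
- **Clip and hand:** The lip rests on the tile with the thumb plate part-raised, and the force reading with the hand clear is about zero. I judged the clip by eye only; I could not read its angle or its force on the tile.
- **Bystanders:** They look unmoved in the close-up pictures, but I did not measure them, and the last ones do not show the cup or the brush fully.

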